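# Centre the egg cup on the scale and record the weight

## Task

The egg in its egg cup stands off-centre on the small round pan of the kitchen scale. With light nudges of a fingertip or the outside of the fingers, low down near its foot, slide the cup until its whole foot stands inside the dark ring marked in the middle of the pan, without gripping, lifting or toppling it; then press the round key on the scale fully down to record the weight and let it come up again. Leave the cup standing in the ring and everything else where it is.

Things in the scene. Friction and masses are not known exactly. Their poses are not given: they have to be found in the camera images.
- egg_cup: White ceramic egg cup with a brown egg fixed in it, one rigid piece of about 130 g (90 to 180 g), 66 mm tall. Round foot 45 mm across, vertical-edged up to 6 mm height, then a waist 20 mm across at 14 to 18 mm height, then a bowl widening to 44 mm across at 40 mm height; the egg, 41 mm across at most, rises above it. Origin: centre of the foot's underside; z is up through the egg. Top-heavy: it slides on the pan when pushed low and gently, tips when pushed hard or at the egg.
- scale: White kitchen scale, does not move. Body 225 x 165 mm, its top 30 mm above the table. Origin: on the table under the centre of the pan; the body reaches from x = -140 to +85 mm and y = -82 to +82 mm in its own frame. The -x end is its front, with a black display and the key.
- pan (a point): Centre of the upper face of the scale's round steel pan: a disc 110 mm across, 8 mm thick, upper face 50 mm above the table and 20 mm above the scale's body. A dark ring is marked on the pan about this point, inner diameter 62 mm, flush: the cup's 45 mm foot is wholly inside while its centre lies within about 8 mm of this point.
- record_key_top (a point): Centre of the top face of the scale's round black key, 24 mm across, which stands in a low grey housing at the front of the scale, at x = -108, y = +30 mm in the scale's frame (112 mm from the pan's centre).
- record_key (a joint): How far the key is pressed, m: 0 up, 0.005 fully down. A spring returns it; fully down takes 4 N.
- spare_cup: Bystander: an empty white egg cup of the same form, 45 mm across, 40 mm tall, on the table beside the scale. Origin: centre of its underside.
- salt: Bystander: steel salt shaker, 42 mm across, 75 mm tall, on the table near the scale. Origin: centre of its underside.
- jar: Bystander: amber glass jar with steel cap, 56 mm across, 75 mm tall, on the table near the scale. Origin: centre of its underside.
- spoon: Bystander: steel teaspoon 140 mm long lying on the table beside the scale. Its x axis runs from handle to bowl.
- glass: Bystander: blue cup, 66 mm across, 85 mm tall, on the table to the robot's left. Origin: centre of its underside.
Not all that is in view belongs to the job. Leave any green or turquoise look-alike of the egg_cup alone.

How it is judged:
By the outcome, as a careful person would: the job done as asked, in the order asked, and still so for the second after the job is handed in, with the robot touching nothing.
It also fails if it takes over 45 s, if anything falls off the work surface, if the arm or the gripper's body presses on something with over 40 N, if the wrist force passes 120 N, or if a joint passes its speed limit or range.

## Robot

A 6-joint arm with a two-finger parallel gripper is mounted at the origin on the work surface. World frame = base frame: x ahead of the robot, y to its left, z up, the work surface at z = 0. Lengths are in m, angles in rad, forces in N, time in s.
With the tool pointing down it reaches from about 0.375 to 0.975 m from the base axis. Payload 3.8 kg.
Tool frame: the origin (TCP) lies midway between the tips of the shut fingers; the grasp point (between the pads) lies 19 mm behind it; z points along the fingers, y is the line along which they close (so a half turn about z gives the same grasp; the last joint's range is limited). The gripper opens to 85 mm and grips with 20 to 120 N. Pads are 22 mm wide; open, the fingers measure 114 mm over their backs; the gripper's body (76 mm by 85 mm) begins 54 mm behind the grasp point. The pads swing forward as they close: fully open they stand 13 mm farther back than shut.
Start: joints at [-1.202, 0.264, 1.604, -0, 1.274, -0.037], TCP at [0.266, -0.62, 0.231] pointing down, gripper open.
Joint ranges: [-2.63, 2.63], [-0.94, 2.18], [0.31, 2.57], [-1.31, 4.45], [0, 2.66], [-2.55, 2.55]. Speed limits (rad/s): [2.57, 2.57, 3.14, 3.14, 3.14, 3.14].

## Interface

Orientations are given as a rotation vector (axis times angle).
In Python, from workcell import bot, imaging gives the robot as it stands.
- The arm moves only by the tool step_arm, never from a script. Its argument "series" is a list of rows, each an object of numbers: "grip": the closure, from -1 (fully open) to 1 (shut); "x", "y", "z": the shift along the tool's x, y, z normalised to -1 to 1, where 1 is 500 mm; "ax", "ay", "az": the turn, a rotation vector about the tool's x, y, z normalised to -1 to 1, where 1 is 30 degrees. A call has 1 to 12 rows; each row is the pose to reach, as a shift and turn from the pose commanded when the call began, along the tool's axes at that moment; what a row does not reach only later rows make up. A row lasts 1/10 s, in which the tool goes at most 50 mm and 8.59 degrees, less where a joint would pass 70% of its speed; a pose out of reach is approached as far as the arm can. A call with a number of a shift or a turn outside -1 to 1 is refused whole. A call with a gripper value outside its range is refused whole. The fingers move at their own pace and stop on an object; "force" is the grip in N (left out, the last holds). Time passes only in rows, so rows that repeat a pose let the fingers close. It gives the time, the measured TCP pose, the force, the opening and the grip force at its end, in the units of the state.
- bot.read_state(): the state, without advancing time (a new reading comes with each control period).
- imaging.read_camera(name): name is "scene" or "top" or "wrist"; returns a dict with "img" (400x640x3 uint8, red, green, blue), "fx", "fy", "cx", "cy" (pixels), "R" (3x3) and "t" (3): a world point X has camera coordinates R X + t. Camera axes: x right, y down, z forward; pixel columns grow to the right and rows downward; lengths in m; the calibration is good to about 2 mm. A picture is of the moment at which its call begins. There is no depth.
- bot.finish_job(): hands the job in; it is judged then, once.
The state is a dict: "time": time; "q": joint angles; "joint_vel": joint speeds; "joint_torque": joint torques, N m; "tool_pos": TCP position; "tcp_rot": TCP orientation; "wrist_force": force on the tool from outside, world axes, zero at the start; "torque": the same for the moment, N m; "width": opening from 0.0 (shut) to 1.0 (fully open); "grip_force": force on a finger pad.
Only numpy, scipy, OpenCV 4.12 (cv2) and the standard library are available. Lean on these libraries where they do the work, as an engineer would, in place of code of your own. Each camera call takes 0.05 s, during which the arm holds its last target. There are 200 camera calls.

## Working session

There is one attempt and no reset: what is moved stays moved. The work goes in short steps, Python scripts to look and compute and a tool call to move; the robot and the scene stay as the last step left them, time stands still between calls to the robot, and variables do not carry over. Pictures are saved under pics/ and viewed, at most 10 in all, crops included, and the job is handed in when it is done.

Besides the shell and the picture viewer there is one more tool, called after "Request:" as name(argument=value, ...), one argument or row to a line, values as JSON. step_arm: Moves the arm, as the interface text tells. Scaled input: -1 to 1 covers 500 mm each way for a shift and 30 degrees each way for a turn. Its arguments: {"type":"object","properties":{"series":{"type":"array","items":{"type":"object","properties":{"grip":{"type":"number"},"x":{"type":"number","minimum":-1,"maximum":1},"y":{"type":"number","minimum":-1,"maximum":1},"z":{"type":"number","minimum":-1,"maximum":1},"ax":{"type":"number","minimum":-1,"maximum":1},"ay":{"type":"number","minimum":-1,"maximum":1},"az":{"type":"number","minimum":-1,"maximum":1}}}},"force":{"type":"number"}},"required":["series"]}

```bash
mkdir -p pics
cat > h.py <<'E'
import numpy as np, cv2
from workcell import bot, imaging
def cam(n,f=None):
    c=imaging.read_camera(n)
    if f: cv2.imwrite('pics/'+f,c['img'][:,:,::-1])
    return c
def ray(c,u,v,z):
    R=np.array(c['R']);t=np.array(c['t']);o=-R.T@t
    d=R.T@np.array([(u-c['cx'])/c['fx'],(v-c['cy'])/c['fy'],1])
    return o+d*(z-o[2])/d[2]
def proj(c,X):
    p=np.array(c['R'])@np.array(X)+np.array(c['t']);return p[0]/p[2]*c['fx']+c['cx'],p[1]/p[2]*c['fy']+c['cy']
E
python3 - <<'E'
from h import *
a=cam('scene');b=cam('top')
cv2.imwrite('pics/a.png',a['img'][:,:,::-1]);cv2.imwrite('pics/b.png',b['img'][:,:,::-1])
for c in(a,b):print(-np.array(c['R']).T@c['t'],c['fx'],np.round(c['R'],2).tolist())
s=bot.read_state();print(s['tcp_rot'],s['tool_pos'],s['time'],s['wrist_force'])
E
```

```text
[ 0.94812939 -0.51544623  0.7140506 ] 387.24818947337343 [[0.88, 0.48, -0.01], [0.3, -0.58, -0.76], [-0.37, 0.66, -0.66]]
[0.41443981 0.1370527  0.89778558] 368.07525234047876 [[0.02, -1.0, 0.01], [-0.98, -0.02, -0.19], [0.19, -0.01, -0.98]]
[-3.07518257e+00 -6.32610815e-01  5.05551937e-04] [ 0.26621111 -0.61956187  0.23007569] 0.1 [ 1.32099095 -0.5092059   0.39907941]
```

View pics/a.png

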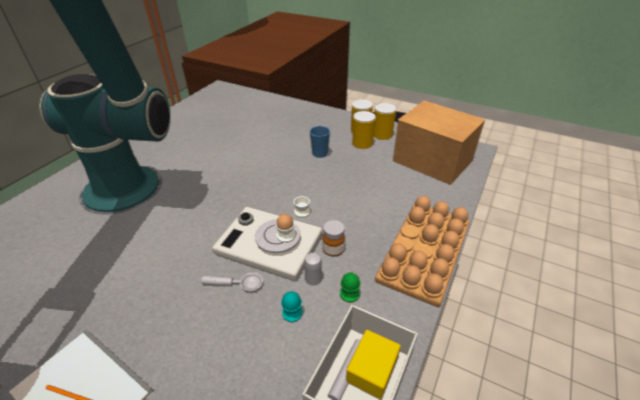

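View pics/b.png

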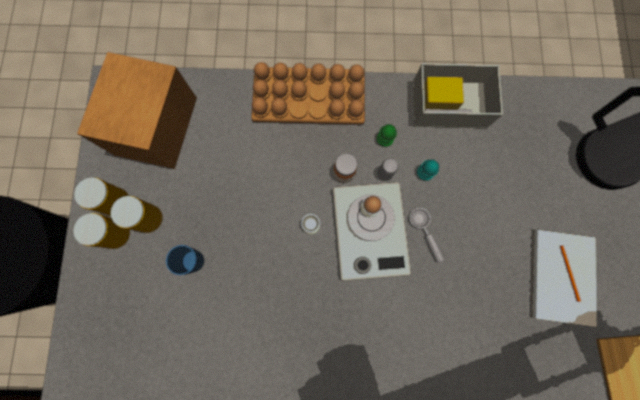

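The scene picture shows the cup with the egg on the pan at (285,225), and the top picture shows it at (372,205). These could be mistaken for it:
- Empty white spare cup: scene (302,206), top (311,224).
- Green look-alike: scene (350,285), top (388,134).
- Turquoise look-alike: scene (291,305), top (430,169).

I choose the white cup with the brown egg on the pan. Next I'll check it in a close crop.

Run:
```python
from h import *
b=cv2.imread('pics/b.png')[175:285,300:440];a=cv2.imread('pics/a.png')[195:285,205:345]
o=np.vstack([cv2.resize(b,None,fx=4.0,fy=4.0,interpolation=2)[:340],cv2.resize(a,None,fx=4,fy=4,interpolation=2)])[:600]
o=np.hstack([cv2.resize(b,None,fx=4,fy=4,interpolation=2)[:,100:500],cv2.copyMakeBorder(cv2.resize(a,None,fx=2.85,fy=2.85,interpolation=2),0,440-256,0,0,0)])
cv2.imwrite('pics/c.png',o);print(o.shape)
```

```text
(440, 799, 3)
```

View pics/c.png

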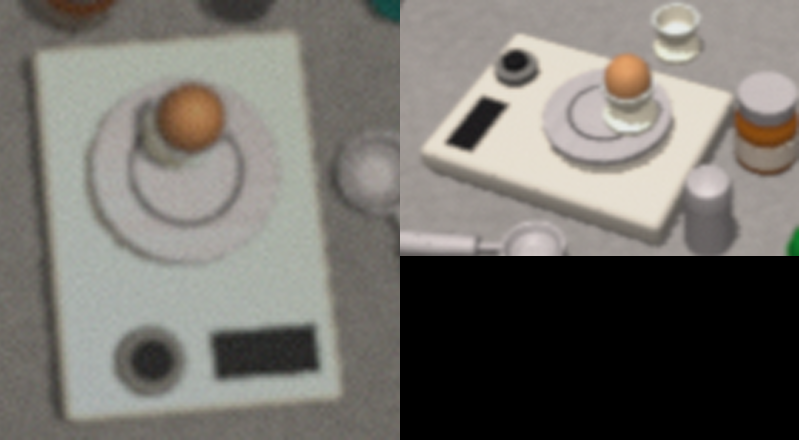

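The crop confirms the white cup with the brown egg at the back of the pan, egg at top (372,204). The ring is centred near top (372,217) and the black key is at (363,265).

Run:
```python
from h import *
c=cam('top');s=cam('scene')
for n,u,v,z in [('pan',371.7,216.8,.05),('egg',372.5,204.5,.095),('key',363,265.2,.042),('c1',334,187.5,.03),('c2',399.5,183.5,.03),('c3',342,279,.03),('c4',410,274,.03),('spare',311,224,.03),('salt',390,164,.075),('jar',346,162,.075),('spoon',420,217,.01)]: print(n,ray(c,u,v,z).round(4))
# scene crop: u=205+(px-400)/2.85, v=195+py/2.85
f=lambda x,y:(205+(x-400)/2.85,195+y/2.85)
for n,x,y,z in [('pan',607,114,.05),('foot',631,117,.053),('egg',628,77,.095),('key',516,62,.042)]: print(n,ray(s,*f(x,y),z).round(4))
hsv=cv2.cvtColor(c['img'],cv2.COLOR_RGB2HSV);m=cv2.inRange(hsv,(3,100,60),(20,255,255))[190:225,355:395];M=cv2.moments(m,True);print('eggpx',355+M['m10']/M['m00'],190+M['m01']/M['m00'])
```

```text
pan [0.5474 0.0122 0.05  ]
egg [0.568  0.0168 0.095 ]
key [0.4359 0.0318 0.042 ]
c1 [0.6204 0.1001 0.03  ]
c2 [ 0.6339 -0.059   0.03  ]
c3 [0.4038 0.0789 0.03  ]
c4 [ 0.4183 -0.0788  0.03  ]
spare [0.5302 0.1536 0.03  ]
salt [ 0.6688 -0.0277  0.075 ]
jar [0.6713 0.0749 0.075 ]
spoon [ 0.5557 -0.112   0.01  ]
pan [0.5503 0.01   0.05  ]
foot [0.5717 0.014  0.053 ]
egg [0.5697 0.0178 0.095 ]
key [0.4378 0.0333 0.042 ]
eggpx 372.4030612244898 204.02551020408163
```

Request:
step_arm(
  series=[
    {"grip": 1, "x": 0.9, "y": -0.72, "z": 0.04, "az": 0.33},
    {"grip": 1, "x": 0.9, "y": -0.72, "z": 0.04, "az": 0.33},
    {"grip": 1, "x": 0.9, "y": -0.72, "z": 0.04, "az": 0.33},
    {"grip": 1, "x": 0.9, "y": -0.72, "z": 0.04, "az": 0.33},
    {"grip": 1, "x": 0.9, "y": -0.72, "z": 0.04, "az": 0.33},
    {"grip": 1, "x": 0.9, "y": -0.72, "z": 0.04, "az": 0.33},
    {"grip": 1, "x": 0.9, "y": -0.72, "z": 0.04, "az": 0.33},
    {"grip": 1, "x": 0.9, "y": -0.72, "z": 0.04, "az": 0.33},
    {"grip": 1, "x": 0.9, "y": -0.72, "z": 0.04, "az": 0.33},
    {"grip": 1, "x": 0.9, "y": -0.72, "z": 0.04, "az": 0.33},
    {"grip": 1, "x": 0.9, "y": -0.72, "z": 0.04, "az": 0.33},
    {"grip": 1, "x": 0.9, "y": -0.72, "z": 0.04, "az": 0.33},
  ],
)

```text
validation failed for argument at $.se...
```

```bash
cat >> h.py <<'E'
from scipy.spatial.transform import Rotation as Ro
def go(X):
    s=bot.read_state();R=Ro.from_rotvec(s['tcp_rot']).as_matrix()
    print('t',s['time'],'pos',np.round(s['tool_pos'],4),'xang',np.degrees(np.arctan2(R[1,0],R[0,0])).round(2),'z',R[:,2].round(3),'F',np.round(s['wrist_force'],1),'w',s['width'])
    print('norm shift',(R.T@(np.array(X)-s['tool_pos'])/.5).round(4))
E
python3 - <<'E'
from h import *
go((.620,.028,.15)); c=cam('wrist','w1.png')
for X in [(.5475,.0115,.05),(.57,.0165,.05),(.438,.032,.042)]: print(proj(c,X))
E
```

```text
t 0.2 pos [ 0.2663 -0.6197  0.2304] xang 23.25 z [-0.001  0.001 -1.   ] F [-0.3 -0.1 -0.3] w 0.9977262244800582
norm shift [ 1.1613 -0.9108  0.1622]
(np.float64(-410.64826966563385), np.float64(-590.7690334192384))
(np.float64(-433.56390604286423), np.float64(-658.0275620329435))
(np.float64(-367.200953699459), np.float64(-346.25369352694685))
```

View pics/w1.png

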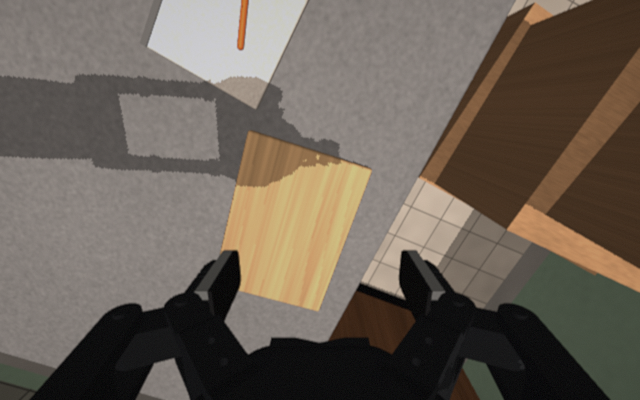

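The move was refused before it ran, so the arm is still at the start. The wrist view shows only the table, a board at (300,220) and the open fingers. I'll try one row to find what the validator objects to.

Request:
step_arm(
  series=[
    {"x": 0.1, "y": -0.08, "z": 0.0, "ax": 0.0, "ay": 0.0, "az": 0.1, "grip": 1.0},
  ],
)

```text
time: 0.35
tool_pos: [0.2879, -0.5795, 0.2306]
tcp_rot: [3.092, 0.543, -0.002]
wrist_force: [1.6, 0.2, 0.3]
width: 0.857
grip_force: 0.0
```

Request:
step_arm(
  series=[
    {"x": 0.8, "y": -0.7, "z": 0.04, "ax": 0.0, "ay": 0.0, "az": 0.23, "grip": 1.0},
    {"x": 0.8, "y": -0.7, "z": 0.04, "ax": 0.0, "ay": 0.0, "az": 0.23, "grip": 1.0},
    {"x": 0.8, "y": -0.7, "z": 0.04, "ax": 0.0, "ay": 0.0, "az": 0.23, "grip": 1.0},
    {"x": 0.8, "y": -0.7, "z": 0.04, "ax": 0.0, "ay": 0.0, "az": 0.23, "grip": 1.0},
    {"x": 0.8, "y": -0.7, "z": 0.04, "ax": 0.0, "ay": 0.0, "az": 0.23, "grip": 1.0},
    {"x": 0.8, "y": -0.7, "z": 0.04, "ax": 0.0, "ay": 0.0, "az": 0.23, "grip": 1.0},
    {"x": 0.8, "y": -0.7, "z": 0.04, "ax": 0.0, "ay": 0.0, "az": 0.23, "grip": 1.0},
    {"x": 0.8, "y": -0.7, "z": 0.04, "ax": 0.0, "ay": 0.0, "az": 0.23, "grip": 1.0},
    {"x": 0.8, "y": -0.7, "z": 0.04, "ax": 0.0, "ay": 0.0, "az": 0.23, "grip": 1.0},
    {"x": 0.8, "y": -0.7, "z": 0.04, "ax": 0.0, "ay": 0.0, "az": 0.23, "grip": 1.0},
    {"x": 0.8, "y": -0.7, "z": 0.04, "ax": 0.0, "ay": 0.0, "az": 0.23, "grip": 1.0},
    {"x": 0.8, "y": -0.7, "z": 0.04, "ax": 0.0, "ay": 0.0, "az": 0.23, "grip": 1.0},
  ],
)

```text
time: 1.55
tool_pos: [0.5455, -0.1056, 0.2111]
tcp_rot: [-3.118, -0.373, -0.001]
wrist_force: [-0.8, -1.2, 0.0]
width: 0.002
grip_force: 0.0
```

Run:
```python
from h import *
go((.620,.028,.15)); c=cam('wrist','w2.png')
for X in [(.5475,.0115,.05),(.57,.0165,.05),(.438,.032,.042)]: print(proj(c,X))
```

```text
t 1.55 pos [ 0.5455 -0.1056  0.2111] xang 13.63 z [ 0.     0.001 -1.   ] F [-0.8 -1.2  0. ] w 0.002403639293633495
norm shift [ 0.2076 -0.2244  0.1226]
(np.float64(216.985731039368), np.float64(157.59739587945728))
(np.float64(214.97019359223935), np.float64(136.30433622462522))
(np.float64(191.86933864664599), np.float64(237.87409440123116))
```

View pics/w2.png

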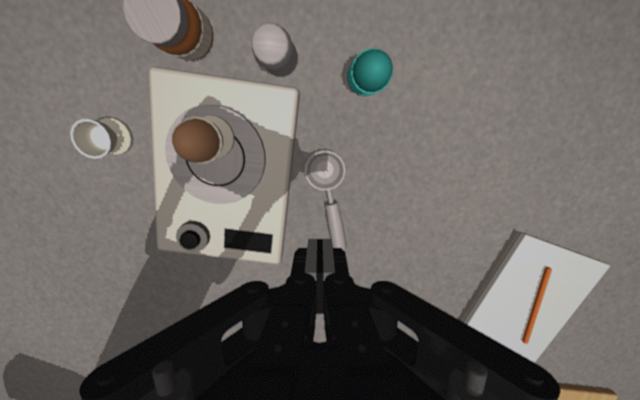

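The wrist view shows the egg at (196,141), the ring at (215,157) and the key at (189,238), all within a few pixels of the projections. I'll refine the cup position from this view.

Run:
```python
from h import *
c=cam('wrist')
hsv=cv2.cvtColor(c['img'],cv2.COLOR_RGB2HSV);m=cv2.inRange(hsv,(3,80,30),(20,255,255))[110:170,160:240];M=cv2.moments(m,True);u,v=160+M['m10']/M['m00'],110+M['m01']/M['m00']
print(u,v,ray(c,u,v,.095),'pan',ray(c,215,157,.05),'key',ray(c,189.5,238,.042), 'jar',ray(c,155,17,.075),'camo',-np.array(c['R']).T@c['t'])
```

```text
193.0 138.75730622617536 [0.56993479 0.01841891 0.095     ] pan [0.54676228 0.0115632  0.05      ] key [0.43628072 0.03280979 0.042     ] jar [0.66338102 0.06935454 0.075     ] camo [ 0.62169169 -0.08905205  0.35361629]
```

Request:
step_arm(
  series=[
    {"x": 0.205, "y": -0.23, "z": 0.0, "ax": 0.0, "ay": 0.0, "az": 0.06, "grip": 1.0},
    {"x": 0.205, "y": -0.23, "z": 0.0, "ax": 0.0, "ay": 0.0, "az": 0.0, "grip": 1.0},
    {"x": 0.205, "y": -0.23, "z": 0.0, "ax": 0.0, "ay": 0.0, "az": 0.0, "grip": 1.0},
    {"x": 0.205, "y": -0.23, "z": 0.0, "ax": 0.0, "ay": 0.0, "az": 0.0, "grip": 1.0},
    {"x": 0.205, "y": -0.23, "z": 0.1, "ax": 0.0, "ay": 0.0, "az": 0.0, "grip": 1.0},
    {"x": 0.205, "y": -0.23, "z": 0.17, "ax": 0.0, "ay": 0.0, "az": 0.0, "grip": 1.0},
    {"x": 0.205, "y": -0.23, "z": 0.22, "ax": 0.0, "ay": 0.0, "az": 0.0, "grip": 1.0},
    {"x": 0.205, "y": -0.23, "z": 0.26, "ax": 0.0, "ay": 0.0, "az": 0.0, "grip": 1.0},
    {"x": 0.205, "y": -0.23, "z": 0.29, "ax": 0.0, "ay": 0.0, "az": 0.0, "grip": 1.0},
    {"x": 0.205, "y": -0.23, "z": 0.3, "ax": 0.0, "ay": 0.0, "az": 0.0, "grip": 1.0},
  ],
)

```text
time: 2.65
tool_pos: [0.6157, 0.0247, 0.0594]
tcp_rot: [-3.121, -0.362, 0.005]
wrist_force: [-0.4, 0.1, -0.4]
width: -0.002
grip_force: 0.0
```

Run:
```python
from h import *
go((.618,.031,.0535)); c=cam('scene')
o=cv2.resize(c['img'][170:290,200:360,::-1],None,fx=5,fy=5,interpolation=2);cv2.imwrite('pics/s3.png',o)
```

```text
t 2.65 pos [0.6157 0.0247 0.0594] xang 13.25 z [-0.003 -0.    -1.   ] F [-0.4  0.1 -0.4] w -0.0021936830726611797
norm shift [ 0.0075 -0.0112  0.0117]
```

View pics/s3.png

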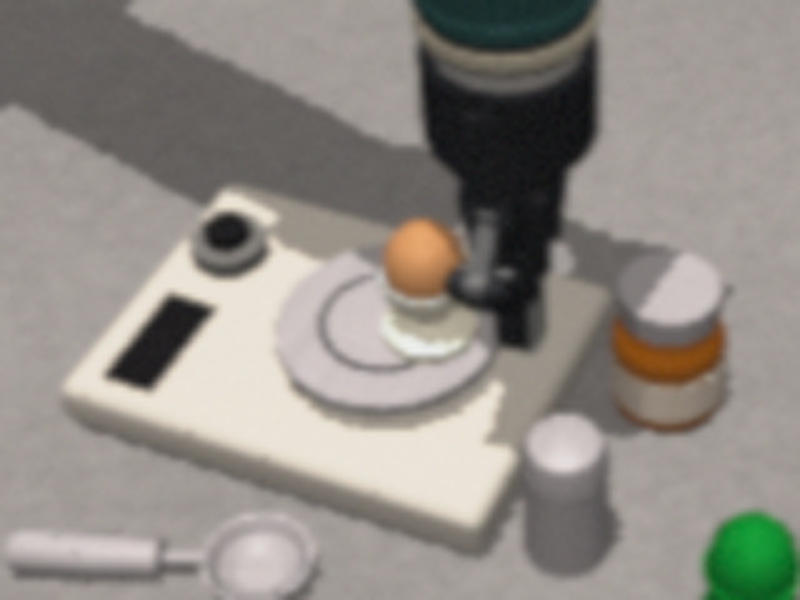

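The scene crop shows the shut fingers at (520,330) just beyond the cup's foot at (425,340), clear of the egg and the jar. I'll tilt the tip slightly towards the cup so that the low edge touches first.

Request:
step_arm(
  series=[
    {"x": 0.004, "y": -0.011, "z": 0.0, "ax": 0.0, "ay": -0.25, "az": 0.0, "grip": 1.0},
    {"x": 0.004, "y": -0.011, "z": 0.012, "ax": 0.0, "ay": -0.25, "az": 0.0, "grip": 1.0},
    {"x": 0.004, "y": -0.011, "z": 0.012, "ax": 0.0, "ay": -0.25, "az": 0.0, "grip": 1.0},
    {"x": 0.004, "y": -0.011, "z": 0.012, "ax": 0.0, "ay": -0.25, "az": 0.0, "grip": 1.0},
  ],
)

```text
time: 3.1
tool_pos: [0.6182, 0.0319, 0.0559]
tcp_rot: [3.099, 0.363, -0.199]
wrist_force: [0.1, -0.3, -0.3]
width: -0.001
grip_force: 0.0
```

Run:
```python
from h import *
go((.548+.0335*.969,.0117+.0335*.246,.053))
```

```text
t 3.1 pos [0.6182 0.0319 0.0559] xang 13.35 z [-0.125 -0.03  -0.992] F [ 0.1 -0.3 -0.3] w -0.0006977340101888587
norm shift [-0.0776  0.0057  0.0159]
```

Request:
step_arm(
  series=[
    {"x": -0.012, "y": 0.001, "z": 0.0075, "ax": 0.0, "ay": 0.0, "az": 0.0, "grip": 1.0},
    {"x": -0.02, "y": 0.0015, "z": 0.0085, "ax": 0.0, "ay": 0.0, "az": 0.0, "grip": 1.0},
    {"x": -0.026, "y": 0.002, "z": 0.009, "ax": 0.0, "ay": 0.0, "az": 0.0, "grip": 1.0},
    {"x": -0.03, "y": 0.0025, "z": 0.01, "ax": 0.0, "ay": 0.0, "az": 0.0, "grip": 1.0},
    {"x": -0.034, "y": 0.003, "z": 0.0105, "ax": 0.0, "ay": 0.0, "az": 0.0, "grip": 1.0},
    {"x": -0.038, "y": 0.003, "z": 0.011, "ax": 0.0, "ay": 0.0, "az": 0.0, "grip": 1.0},
    {"x": -0.042, "y": 0.0035, "z": 0.0115, "ax": 0.0, "ay": 0.0, "az": 0.0, "grip": 1.0},
    {"x": -0.046, "y": 0.0035, "z": 0.012, "ax": 0.0, "ay": 0.0, "az": 0.0, "grip": 1.0},
    {"x": -0.05, "y": 0.004, "z": 0.0125, "ax": 0.0, "ay": 0.0, "az": 0.0, "grip": 1.0},
    {"x": -0.053, "y": 0.004, "z": 0.013, "ax": 0.0, "ay": 0.0, "az": 0.0, "grip": 1.0},
    {"x": -0.055, "y": 0.004, "z": 0.013, "ax": 0.0, "ay": 0.0, "az": 0.0, "grip": 1.0},
    {"x": -0.055, "y": 0.004, "z": 0.013, "ax": 0.0, "ay": 0.0, "az": 0.0, "grip": 1.0},
  ],
)

```text
time: 4.3
tool_pos: [0.591, 0.0236, 0.0525]
tcp_rot: [3.099, 0.363, -0.203]
wrist_force: [1.0, -0.1, -0.3]
width: 0.004
grip_force: 0.4
```

```bash
cat >> h.py <<'E'
def egg():
    c=imaging.read_camera('scene')
    hsv=cv2.cvtColor(c['img'],cv2.COLOR_RGB2HSV);m=cv2.inRange(hsv,(3,80,60),(20,255,255))[200:250,245:310]
    n,l,st,ce=cv2.connectedComponentsWithStats(m);i=1+np.argmax(st[1:,4]);u,v=ce[i]+[245,200]
    print('egg scene px',u.round(1),v.round(1),st[i,4],ray(c,u,v,.097).round(4));return c
E
python3 - <<'E'
from h import *
go((.548+.0335*.969,.0117+.0335*.246,.053))
c=egg()
o=cv2.resize(c['img'][190:270,230:340,::-1],None,fx=7,fy=7,interpolation=2);cv2.imwrite('pics/s4.png',o)
E
```

```text
t 4.3 pos [0.591  0.0236 0.0525] xang 13.35 z [-0.127 -0.03  -0.991] F [ 1.  -0.1 -0.3] w 0.004210201903652561
norm shift [-0.0221  0.0024  0.0018]
egg scene px 280.0 220.2 199 [0.5575 0.0158 0.097 ]
```

View pics/s4.png

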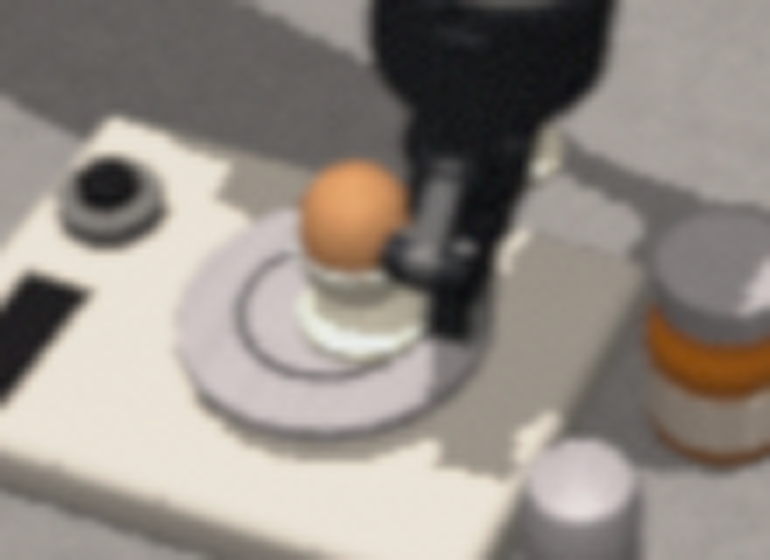

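The cup has slid about 11 mm and stands upright, with its foot at (365,315) now partly inside the ring, which is centred at about (325,315). I'll push about 11 mm more and then back off.

Request:
step_arm(
  series=[
    {"x": -0.003, "y": 0.0005, "z": 0.0005, "ax": 0.0, "ay": 0.0, "az": 0.0, "grip": 1.0},
    {"x": -0.006, "y": 0.0005, "z": 0.001, "ax": 0.0, "ay": 0.0, "az": 0.0, "grip": 1.0},
    {"x": -0.01, "y": 0.001, "z": 0.001, "ax": 0.0, "ay": 0.0, "az": 0.0, "grip": 1.0},
    {"x": -0.014, "y": 0.0015, "z": 0.0015, "ax": 0.0, "ay": 0.0, "az": 0.0, "grip": 1.0},
    {"x": -0.018, "y": 0.002, "z": 0.002, "ax": 0.0, "ay": 0.0, "az": 0.0, "grip": 1.0},
    {"x": -0.02, "y": 0.002, "z": 0.002, "ax": 0.0, "ay": 0.0, "az": 0.0, "grip": 1.0},
    {"x": -0.022, "y": 0.002, "z": 0.002, "ax": 0.0, "ay": 0.0, "az": 0.0, "grip": 1.0},
    {"x": -0.022, "y": 0.002, "z": 0.002, "ax": 0.0, "ay": 0.0, "az": 0.0, "grip": 1.0},
    {"x": -0.01, "y": 0.002, "z": 0.0, "ax": 0.0, "ay": 0.0, "az": 0.0, "grip": 1.0},
    {"x": 0.03, "y": 0.002, "z": -0.005, "ax": 0.0, "ay": 0.0, "az": 0.0, "grip": 1.0},
    {"x": 0.05, "y": 0.002, "z": -0.02, "ax": 0.0, "ay": 0.0, "az": 0.0, "grip": 1.0},
    {"x": 0.05, "y": 0.002, "z": -0.1, "ax": 0.0, "ay": 0.0, "az": 0.0, "grip": 1.0},
  ],
)

```text
time: 5.55
tool_pos: [0.6186, 0.0301, 0.0941]
tcp_rot: [3.098, 0.363, -0.22]
wrist_force: [-0.8, -0.3, 0.6]
width: 0.0
grip_force: 0.0
```

Request:
step_arm(
  series=[
    {"x": 0.0, "y": 0.0, "z": -0.1, "ax": 0.0, "ay": 0.25, "az": 0.0, "grip": 1.0},
    {"x": 0.0, "y": 0.0, "z": -0.14, "ax": 0.0, "ay": 0.25, "az": 0.0, "grip": 1.0},
    {"x": 0.0, "y": 0.0, "z": -0.14, "ax": 0.0, "ay": 0.25, "az": 0.0, "grip": 1.0},
  ],
)

```text
time: 5.85
tool_pos: [0.634, 0.0321, 0.1743]
tcp_rot: [3.119, 0.365, 0.015]
wrist_force: [-0.1, 0.8, 0.7]
width: 0.0
grip_force: 0.0
```

Run:
```python
from h import *
go((.437,.032,.12))
c=egg();t=cam('top')
o=cv2.resize(c['img'][195:265,230:320,::-1],(396,308),interpolation=2)
o2=cv2.resize(t['img'][185:275,330:420,::-1],(396,396),interpolation=2)
cv2.imwrite('pics/s5.png',np.hstack([o2,cv2.copyMakeBorder(o,0,88,0,0,0)]))
```

```text
t 5.85 pos [0.634  0.0321 0.1743] xang 13.35 z [ 0.01  0.   -1.  ] F [-0.1  0.8  0.7] w 0.00043932511271649186
norm shift [-0.3845 -0.091   0.1047]
egg scene px 275.8 219.7 204 [0.5478 0.0128 0.097 ]
```

View pics/s5.png

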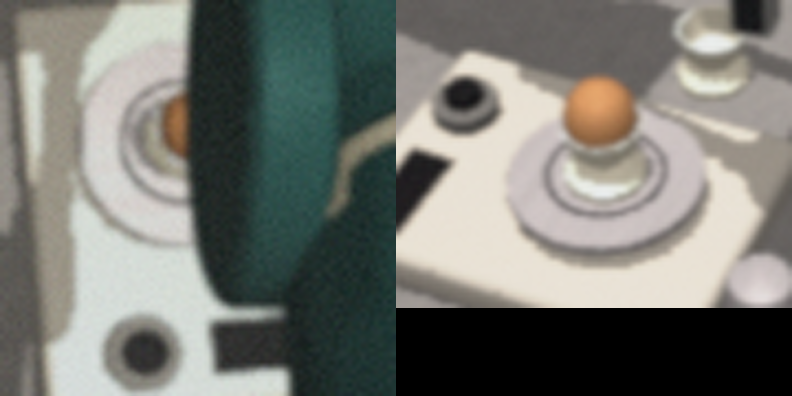

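The cup now stands upright with its foot (603,175) centred in the ring (607,172) in the scene half of the crop. The egg computes to (0.548, 0.013) against a pan centre of (0.548, 0.012). Next is the key.

Request:
step_arm(
  series=[
    {"x": 0.0, "y": 0.0, "z": -0.05, "ax": 0.0, "ay": 0.0, "az": 0.0, "grip": 1.0},
    {"x": -0.385, "y": -0.091, "z": -0.05, "ax": 0.0, "ay": 0.0, "az": 0.0, "grip": 1.0},
    {"x": -0.385, "y": -0.091, "z": -0.05, "ax": 0.0, "ay": 0.0, "az": 0.0, "grip": 1.0},
    {"x": -0.385, "y": -0.091, "z": -0.05, "ax": 0.0, "ay": 0.0, "az": 0.0, "grip": 1.0},
    {"x": -0.385, "y": -0.091, "z": -0.05, "ax": 0.0, "ay": 0.0, "az": 0.0, "grip": 1.0},
    {"x": -0.385, "y": -0.091, "z": -0.05, "ax": 0.0, "ay": 0.0, "az": 0.0, "grip": 1.0},
    {"x": -0.385, "y": -0.091, "z": 0.05, "ax": 0.0, "ay": 0.0, "az": 0.0, "grip": 1.0},
    {"x": -0.385, "y": -0.091, "z": 0.15, "ax": 0.0, "ay": 0.0, "az": 0.0, "grip": 1.0},
    {"x": -0.385, "y": -0.091, "z": 0.21, "ax": 0.0, "ay": 0.0, "az": 0.0, "grip": 1.0},
    {"x": -0.385, "y": -0.091, "z": 0.225, "ax": 0.0, "ay": 0.0, "az": 0.0, "grip": 1.0},
    {"x": -0.385, "y": -0.091, "z": 0.225, "ax": 0.0, "ay": 0.0, "az": 0.0, "grip": 1.0},
  ],
)

```text
time: 7.05
tool_pos: [0.4313, 0.0319, 0.0537]
tcp_rot: [-3.12, -0.365, 0.008]
wrist_force: [1.0, 0.3, 0.7]
width: 0.001
grip_force: 0.0
```

Run:
```python
from h import *
go((.437,.032,.045))
c=egg()
o=cv2.resize(c['img'][180:270,210:320,::-1],(770,600),interpolation=2)
cv2.imwrite('pics/s6.png',o)
for z in(.036,.042,.048,.06):print(z,proj(c,(.437,.032,z)))
```

```text
t 7.05 pos [0.4313 0.0319 0.0537] xang 13.36 z [-0.005 -0.    -1.   ] F [1.  0.3 0.7] w 0.0009532349583421901
norm shift [0.0113 0.0024 0.0173]
egg scene px 275.8 219.8 200 [0.5479 0.0125 0.097 ]
0.036 (np.float64(245.4506928536784), np.float64(218.68842271142086))
0.042 (np.float64(245.14069100822883), np.float64(216.97576023150572))
0.048 (np.float64(244.82821575064827), np.float64(215.24943292921503))
0.06 (np.float64(244.19572563905632), np.float64(211.755124430922))
```

View pics/s6.png

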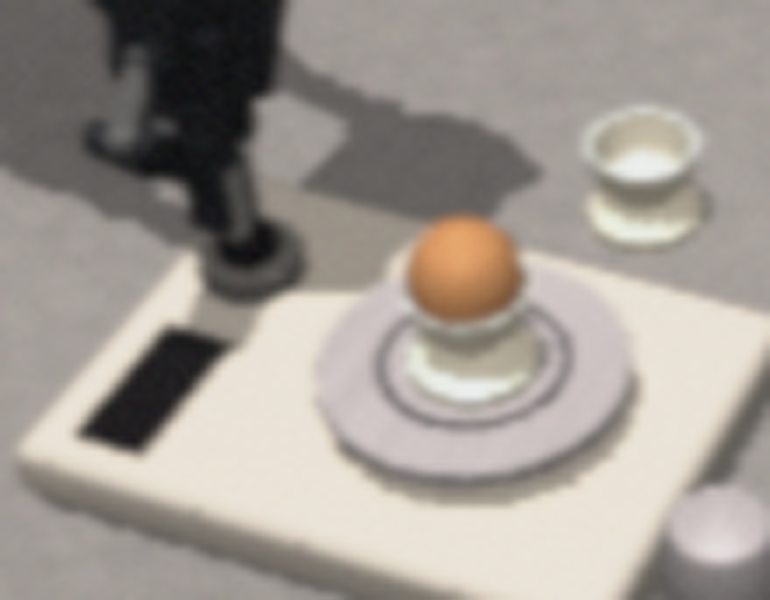

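The fingertips at (240,230) are above the key at about (250,245), roughly 6 mm short in x, and the cup is centred in the ring. I'll correct that and descend slowly.

Request:
step_arm(
  series=[
    {"x": 0.0113, "y": 0.002, "z": 0.0, "ax": 0.0, "ay": 0.0, "az": 0.0, "grip": 1.0},
    {"x": 0.0113, "y": 0.002, "z": 0.0, "ax": 0.0, "ay": 0.0, "az": 0.0, "grip": 1.0},
    {"x": 0.0113, "y": 0.002, "z": 0.005, "ax": 0.0, "ay": 0.0, "az": 0.0, "grip": 1.0},
    {"x": 0.0113, "y": 0.002, "z": 0.01, "ax": 0.0, "ay": 0.0, "az": 0.0, "grip": 1.0},
    {"x": 0.0113, "y": 0.002, "z": 0.015, "ax": 0.0, "ay": 0.0, "az": 0.0, "grip": 1.0},
    {"x": 0.0113, "y": 0.002, "z": 0.015, "ax": 0.0, "ay": 0.0, "az": 0.0, "grip": 1.0},
  ],
)

```text
time: 7.7
tool_pos: [0.4391, 0.0322, 0.0484]
tcp_rot: [3.12, 0.365, 0.002]
wrist_force: [0.2, -0.7, 1.8]
width: -0.0
grip_force: 1.2
```

Request:
step_arm(
  series=[
    {"x": 0.0, "y": 0.0, "z": 0.002, "ax": 0.0, "ay": 0.0, "az": 0.0, "grip": 1.0},
    {"x": 0.0, "y": 0.0, "z": 0.004, "ax": 0.0, "ay": 0.0, "az": 0.0, "grip": 1.0},
    {"x": 0.0, "y": 0.0, "z": 0.004, "ax": 0.0, "ay": 0.0, "az": 0.0, "grip": 1.0},
  ],
)

```text
time: 8.0
tool_pos: [0.4391, 0.0322, 0.0464]
tcp_rot: [3.12, 0.365, 0.002]
wrist_force: [0.9, -0.4, 4.0]
width: -0.0
grip_force: 1.8
```

Request:
step_arm(
  series=[
    {"x": 0.0, "y": 0.0, "z": 0.003, "ax": 0.0, "ay": 0.0, "az": 0.0, "grip": 1.0},
    {"x": 0.0, "y": 0.0, "z": 0.006, "ax": 0.0, "ay": 0.0, "az": 0.0, "grip": 1.0},
    {"x": 0.0, "y": 0.0, "z": 0.006, "ax": 0.0, "ay": 0.0, "az": 0.0, "grip": 1.0},
  ],
)

```text
time: 8.3
tool_pos: [0.4393, 0.0322, 0.0456]
tcp_rot: [3.12, 0.365, -0.0]
wrist_force: [-7.6, -0.5, 23.7]
width: -0.003
grip_force: 11.9
```

The tip hit a hard stop at 23.7 N. To be sure it was the key bottoming out and not the fingertip resting on the housing, I'll release and press again with the tip's edge tilted onto the key's centre.

Request:
step_arm(
  series=[
    {"x": 0.0, "y": 0.0, "z": -0.03, "ax": 0.0, "ay": 0.0, "az": 0.0, "grip": 1.0},
    {"x": 0.017, "y": 0.0, "z": -0.03, "ax": 0.0, "ay": 0.28, "az": 0.0, "grip": 1.0},
    {"x": 0.017, "y": 0.0, "z": -0.03, "ax": 0.0, "ay": 0.5, "az": 0.0, "grip": 1.0},
    {"x": 0.017, "y": 0.0, "z": -0.03, "ax": 0.0, "ay": 0.5, "az": 0.0, "grip": 1.0},
    {"x": 0.017, "y": 0.0, "z": -0.015, "ax": 0.0, "ay": 0.5, "az": 0.0, "grip": 1.0},
    {"x": 0.017, "y": 0.0, "z": -0.005, "ax": 0.0, "ay": 0.5, "az": 0.0, "grip": 1.0},
    {"x": 0.017, "y": 0.0, "z": -0.003, "ax": 0.0, "ay": 0.5, "az": 0.0, "grip": 1.0},
    {"x": 0.017, "y": 0.0, "z": -0.003, "ax": 0.0, "ay": 0.5, "az": 0.0, "grip": 1.0},
  ],
)

```text
time: 9.1
tool_pos: [0.4479, 0.0342, 0.0468]
tcp_rot: [-3.064, -0.361, -0.398]
wrist_force: [-20.8, -3.8, 33.7]
width: 0.003
grip_force: 16.7
```

Run:
```python
from h import *
go((.4475,.0342,.0475))
egg()
```

```text
t 9.1 pos [0.4479 0.0342 0.0468] xang 13.44 z [ 0.248  0.06  -0.967] F [-20.8  -3.8  33.7] w 0.0026860754723326452
norm shift [-0.0004 -0.0002 -0.0016]
egg scene px 275.8 220.0 194 [0.5484 0.0119 0.097 ]
```

The edge press on the key's centre bottomed out at 34 N, so the key is fully down. I'll release straight up and move clear.

Request:
step_arm(
  series=[
    {"x": 0.0, "y": 0.0, "z": -0.02, "ax": 0.0, "ay": 0.0, "az": 0.0, "grip": 1.0},
    {"x": 0.0, "y": 0.0, "z": -0.1, "ax": 0.0, "ay": 0.0, "az": 0.0, "grip": 1.0},
    {"x": 0.0, "y": 0.0, "z": -0.18, "ax": 0.0, "ay": 0.0, "az": 0.0, "grip": 1.0},
    {"x": 0.0, "y": 0.0, "z": -0.25, "ax": 0.0, "ay": -0.25, "az": 0.0, "grip": 1.0},
    {"x": 0.0, "y": 0.0, "z": -0.25, "ax": 0.0, "ay": -0.5, "az": 0.0, "grip": 1.0},
    {"x": 0.0, "y": 0.0, "z": -0.25, "ax": 0.0, "ay": -0.5, "az": 0.0, "grip": 1.0},
    {"x": 0.0, "y": 0.0, "z": -0.25, "ax": 0.0, "ay": -0.5, "az": 0.0, "grip": 1.0},
  ],
)

```text
time: 9.85
tool_pos: [0.4162, 0.0271, 0.1645]
tcp_rot: [-3.12, -0.367, 0.002]
wrist_force: [-1.3, -0.1, -0.8]
width: 0.002
grip_force: 0.0
```

Run:
```python
from h import *
go((.4475,.0342,.0475))
c=egg()
cv2.imwrite('pics/s7.png',cv2.resize(c['img'][180:270,210:320,::-1],(770,600),interpolation=2))
```

```text
t 9.85 pos [0.4162 0.0271 0.1645] xang 13.41 z [-0.002  0.    -1.   ] F [-1.3 -0.1 -0.8] w 0.0017385675494437517
norm shift [0.0645 0.0007 0.2339]
egg scene px 275.8 219.9 196 [0.5482 0.0121 0.097 ]
```

View pics/s7.png

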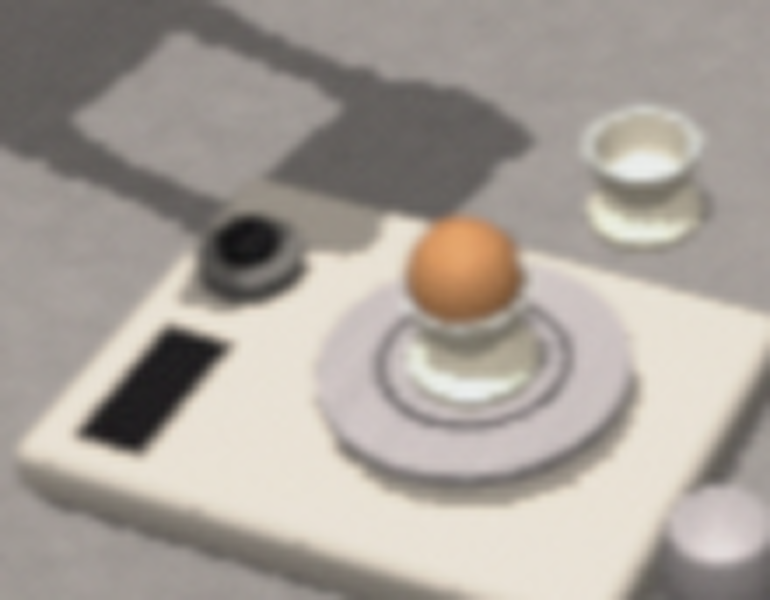

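The cup is upright in the ring, the key at (247,240) is up again, the bystanders are untouched and the arm is clear.

```bash
python3 -c "
from workcell import bot
print(bot.finish_job())"
```

```text
the job is handed in; nothing more can be done
None
```

I slid the egg cup upright into the ring, about centred on the pan, then pressed the key to its stop (twice, the second time to be sure), let it come up, and handed the job in at about 10 s with the arm clear.

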